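# Run a fingertip along the organiser and lay its lids shut

## Task

Run your fingertips lightly along the row of flip lids on the rhinestone organiser, starting at the end where the first lid is hinged and moving the way the lids lean, so that each lid is pushed fully shut in turn, one after another. Do not press hard, do not lift or drag the organiser, and leave the pots, bottles, brush and buffer around it where they are.

Things in the scene. Friction and masses are not known exactly. Their poses are not given: they have to be found in the camera images.
- case: Loose flat black organiser, about 0.7 kg, 216 x 60 x 31 mm high, on the table. Origin under its centre, x along the row of four white flip lids from lid 1 to lid 4; any yaw. A fixed flat ledge, 31 mm high, closes each end: 29 mm long at the -x end, 17 mm at the +x end. Between a shut lid and the next hinge is a 4 mm gap.
- row_start (a point): Point on the flat ledge at the case's -x end (case x = -92 mm, 31 mm above the table), just before lid 1's hinge. A fingertip passing from here to row_end, level with or just above the shut lids' tops (31 mm above the table), lays each lid down in turn; the other way it would catch their free edges.
- row_end (a point): Point on the flat ledge at the case's +x end (case x = +100 mm, 31 mm above the table), just past lid 4's free edge.
- lid1 (a joint): Lid 1: white plate 38 mm long (along case x), 56 wide, 3 thick, hinged along its -x edge at case x = -78 mm, z = 28 mm (its underside). Angle in rad: 0 = shut, top 31 mm above the table; grows as it stands up, leaning to +x (starts 0.6 to 1.1, free edge up to 65 mm above the table; stop at 1.4). Lightly stiff: stays where left, shuts with 0.2 N at the free edge, more near the hinge.
- lid2 (a joint): Lid 2: white plate 38 mm long (along case x), 56 wide, 3 thick, hinged along its -x edge at case x = -36 mm, z = 28 mm (its underside). Angle in rad: 0 = shut, top 31 mm above the table; grows as it stands up, leaning to +x (starts 0.6 to 1.1, free edge up to 65 mm above the table; stop at 1.4). Lightly stiff: stays where left, shuts with 0.2 N at the free edge, more near the hinge.
- lid3 (a joint): Lid 3: white plate 38 mm long (along case x), 56 wide, 3 thick, hinged along its -x edge at case x = 6 mm, z = 28 mm (its underside). Angle in rad: 0 = shut, top 31 mm above the table; grows as it stands up, leaning to +x (starts 0.6 to 1.1, free edge up to 65 mm above the table; stop at 1.4). Lightly stiff: stays where left, shuts with 0.2 N at the free edge, more near the hinge.
- lid4 (a joint): Lid 4: white plate 38 mm long (along case x), 56 wide, 3 thick, hinged along its -x edge at case x = 48 mm, z = 28 mm (its underside). Angle in rad: 0 = shut, top 31 mm above the table; grows as it stands up, leaning to +x (starts 0.6 to 1.1, free edge up to 65 mm above the table; stop at 1.4). Lightly stiff: stays where left, shuts with 0.2 N at the free edge, more near the hinge.
- pot1: Loose gel pot, 38 mm across, 26 mm high, white, beside the case; bystander. Origin under its centre.
- pot2: Loose gel pot, 38 mm across, 26 mm high, black, beside the case; bystander. Origin under its centre.
- pot3: Loose gel pot, 46 mm across, 30 mm high, white, beside the case; bystander. Origin under its centre.
- polish1: Loose polish bottle, 28 mm across, 75 mm high, to the robot's left; bystander. Origin under its centre.
- polish2: Loose polish bottle, 28 mm across, 75 mm high, to the robot's right; bystander. Origin under its centre.
- brush: Loose brush, 150 mm long, lying to the robot's left; bystander.
- buffer: Loose nail buffer block, 95 x 28 x 25 mm, lying to the robot's right; bystander. Origin under its centre.
Not all that is in view belongs to the job. Of the things that look like the case, the larger one is meant.

How it is judged:
By the outcome, as a careful person would: the job done as asked, in the order asked, and still so for the second after the job is handed in, with the robot touching nothing.
It also fails if it takes over 42 s, if anything falls off the work surface, if the arm or the gripper's body presses on something with over 40 N, if the wrist force passes 120 N, or if a joint passes its speed limit or range.

## Robot

A 6-joint arm with a two-finger parallel gripper is mounted at the origin on the work surface. World frame = base frame: x ahead of the robot, y to its left, z up, the work surface at z = 0. Lengths are in mm, angles in rad, forces in N, time in s.
With the tool pointing down it reaches from about 375 to 975 mm from the base axis. Payload 3.8 kg.
Tool frame: the origin (TCP) lies midway between the tips of the shut fingers; the grasp point (between the pads) lies 19 mm behind it (bot.grasp_offset is the distance from the TCP to the grasp point, in mm); z points along the fingers, y is the line along which they close (so a half turn about z gives the same grasp; the last joint's range is limited). The gripper opens to 85 mm and grips with 20 to 120 N. Pads are 22 mm wide; open, the fingers measure 114 mm over their backs; the gripper's body (76 mm by 85 mm) begins 54 mm behind the grasp point. The pads swing forward as they close: fully open they stand 13 mm farther back than shut.
Start: joints at [-1.383, 0.264, 1.604, -0, 1.274, -0.037], TCP at [150.46, -658.012, 231.28] pointing down, gripper open.
Joint ranges: [-2.63, 2.63], [-0.94, 2.18], [0.31, 2.57], [-1.31, 4.45], [0, 2.66], [-2.55, 2.55]. Speed limits (rad/s): [2.57, 2.57, 3.14, 3.14, 3.14, 3.14].

## Interface

Orientations are given as a rotation vector (axis times angle).
In Python, from cell import monitor, camera, camera_params, close_job, recognise, outline_of, bot gives the robot as it stands. The module is installed in compiled form; this text tells all that it offers.
- The arm moves only by the tool move_arm, never from a script. Its argument "rows" is a list of rows, each a list of 3 entries, a list of its own where there are three numbers: the shift along the tool's x, y, z in m, then the turn, a rotation vector about the tool's x, y, z in rad, then the closure, from 0 (fully open) to 1 (shut). A call has 1 to 20 rows; each row shifts and turns the commanded pose from where the row before left it, along the tool's axes as they then stand; what a row does not reach is not made up. A row lasts 1/8 s, in which the tool goes at most 62.5 mm and 10.7 degrees, less where a joint would pass 70% of its speed; a pose out of reach is approached as far as the arm can. A call is refused whole if a number of a shift passes 0.0625 or a number of a turn 0.188, either way. A call with a gripper value outside its range is refused whole. The fingers move at their own pace and stop on an object; "squeeze" is the grip in N (left out, the last holds). Time passes only in rows, so rows that do not move let the fingers close. It gives the time, the measured TCP pose, the force, the opening and the grip force at its end, in the units of the state.
- monitor.observe(): the state, without advancing time (a new reading comes with each control period).
- camera(name): name is "side" or "top" or "wrist"; returns the picture (384x512x3 uint8, red, green, blue); there is no depth.
- camera_params(name): a dict with "fx", "fy", "cx", "cy" (pixels), "origin" and "orientation" of the camera in the world. Camera axes: x right, y down, z forward; pixel columns grow to the right and rows downward; lengths in mm; the calibration is good to about 2 mm. A picture is of the moment at which its call begins: read the wrist's pose just before it. camera_params takes no time and is no camera call; for the wrist camera it gives the pose at the moment of the call.
- close_job(): hands the job in; it is judged then, once.
Trained networks look in the newest picture that a camera, given by its name, has taken for a name from the list of things; names that differ only in an ending like _2 or _b are one class to them, and where a whole thing is asked for, a point or a joint stands for the part that bears it (a point fixed in the world has none). Each returns a list of dicts, best first, with "confidence" (0 to 1); they miss things now and then, are a little off and sometimes report something else, mostly with a low value. They report only what shows in the picture. A call takes as long as a camera call. They do not tell look-alikes from the thing itself.
- recognise(camera, label): "uv" ([column, row] in pixels, amid what is visible of it).
- outline_of(camera, label): "mask" (384x512 bool, what is visible of it) and "uv" ([column, row] in pixels, amid what is visible of it).
The state is a dict: "time_s": time; "qpos": joint angles; "qd": joint speeds; "joint_torque": joint torques, N m; "tool_pos": TCP position; "orientation": TCP orientation; "force": force on the tool from outside, world axes, zero at the start; "moment": the same for the moment, N m; "opening": opening from 0.0 (shut) to 1.0 (fully open); "grasp_force": force on a finger pad.
Only numpy, scipy, OpenCV 4.12 (cv2) and the standard library are available. Lean on these libraries where they do the work, as an engineer would, in place of code of your own. Each camera call takes 0.05 s, during which the arm holds its last target. There are 200 camera calls.

## Working session

There is one attempt and no reset: what is moved stays moved. The work goes in short steps, Python scripts to look and compute and a tool call to move; the robot and the scene stay as the last step left them, time stands still between calls to the robot, and variables do not carry over. Pictures are saved under pics/ and viewed, at most 10 in all, crops included, and the job is handed in when it is done.

Besides the shell and the picture viewer there is one more tool, called after "Request:" by a JSON object that holds its "name" and its "arguments", one argument or row to a line. move_arm: Moves the arm, as the interface text tells. Its arguments: {"type":"object","properties":{"rows":{"type":"array"},"squeeze":{"type":"number"}},"required":["rows"]}

```bash
mkdir -p pics
python3 - <<'E'
from cell import *
import cv2,numpy as np
s=monitor.observe();print(s['time_s'],s['tool_pos'],s['orientation'])
for n in ['top','side']:
    im=camera(n);cv2.imwrite(f'pics/{n}0.png',im[:,:,::-1]);p=camera_params(n);print(n,p)
    for l in ['case','lid1']:
        for d in outline_of(n,l): print(n,l,d['confidence'],d['uv'],d['mask'].sum(),cv2.minAreaRect(np.argwhere(d['mask'])[:,::-1].astype(np.float32)))
E
```

```text
0.0 [ 150.33175082 -657.29267396  229.96345037] [-3.11954638e+00 -3.52113845e-01  2.65470882e-04]
top {'fx': 462.38323923349253, 'fy': 462.38323923349253, 'cx': 256.99959945398564, 'cy': 185.34219913781067, 'origin': array([2.87959379e+02, 3.68880293e-01, 1.43420327e+03]), 'orientation': array([-2.10258167,  2.16404875, -0.17923427])}
top case 0.87 [249.9, 167.8] 1374 ((249.2027130126953, 166.7162322998047), (69.74858093261719, 20.692079544067383), 35.53767395019531)
top case 0.79 [222.9, 235.7] 863 ((221.59902954101562, 238.39430236816406), (16.625463485717773, 53.873451232910156), 79.99201965332031)
top lid1 0.72 [230.6, 154.5] 135 ((232.11766052246094, 154.0294189453125), (8.24335765838623, 17.029041290283203), 40.60129928588867)
top lid1 0.59 [212.8, 239.8] 145 ((215.36537170410156, 239.32693481445312), (14.512594223022461, 10.394155502319336), 78.69007110595703)
top lid1 0.54 [236.7, 236.3] 108 ((235.62164306640625, 235.229736328125), (13.1519193649292, 8.38434886932373), 80.53767395019531)
top lid1 0.53 [253.4, 167.2] 108 ((253.42001342773438, 167.4400177001953), (6.0, 18.20000
[... 1451 characters left out ...]
, 12.399999618530273), 53.13010025024414)
side lid1 0.61 [216.8, 191.3] 232 ((216.48460388183594, 188.623046875), (18.5936279296875, 13.857515335083008), 52.12501525878906)
side lid1 0.6 [290.4, 246.5] 193 ((289.61541748046875, 249.42308044433594), (17.84657096862793, 10.78638744354248), 11.309932708740234)
side lid1 0.58 [297.3, 226.0] 167 ((293.7115478515625, 227.9423065185547), (16.669872283935547, 10.590271949768066), 11.309932708740234)
side lid1 0.54 [292.4, 239.6] 168 ((291.62158203125, 238.270263671875), (17.09749412536621, 9.86393928527832), 9.462322235107422)
side lid1 0.49 [242.5, 174.2] 238 ((243.25003051757812, 176.75001525878906), (16.970561981201172, 14.849241256713867), 45.0)
```

View pics/top0.png

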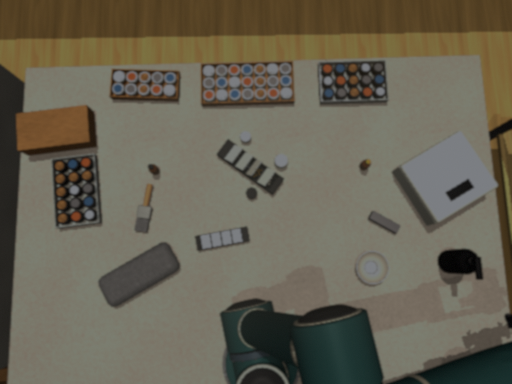

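View pics/side0.png

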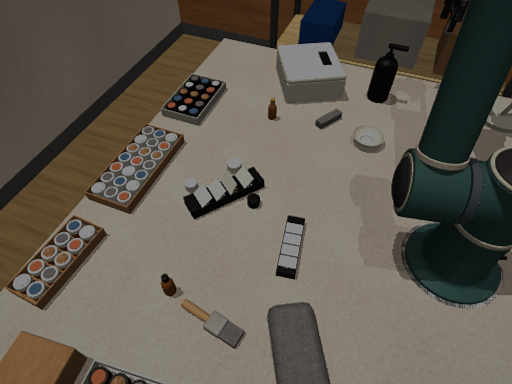

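The case is the larger box, around (250,167) in the top view and (223,190) in the side view. The smaller look-alike is at (222,238). Next I enlarge both views and work out the geometry.

```bash
cat > h.py <<'E'
from cell import *
import cv2,numpy as np
from scipy.spatial.transform import Rotation as R
def ray(p,uv,z):
    d=R.from_rotvec(p['orientation']).apply([(uv[0]-p['cx'])/p['fx'],(uv[1]-p['cy'])/p['fy'],1]);o=np.array(p['origin'])
    return o+d*(z-o[2])/d[2]
def proj(p,X):
    c=R.from_rotvec(p['orientation']).inv().apply(np.atleast_2d(X)-p['origin'])
    return np.c_[c[:,0]/c[:,2]*p['fx']+p['cx'],c[:,1]/c[:,2]*p['fy']+p['cy']]
E
python3 - <<'E'
from h import *
for n,l in [('top','pot1'),('top','pot2'),('top','pot3')]:
    camera(n)
    for d in recognise(n,l): print(n,l,d['confidence'],d['uv'],ray(camera_params(n),d['uv'],20).round())
for u in [(222,146),(279,187),(250,167)]: print(u,ray(camera_params('top'),u,31).round())
a=cv2.imread('pics/top0.png')[130:205,205:305];b=cv2.imread('pics/side0.png')[155:230,175:275]
cv2.imwrite('pics/c.png',np.vstack([cv2.resize(x,(400,300),interpolation=cv2.INTER_CUBIC) for x in (a,b)]))
E
```

```text
top pot1 0.75 [279.7, 162.2] [599. -76.  20.]
top pot1 0.58 [245.2, 137.6] [682.  30.  20.]
top pot1 0.4 [251.0, 192.4] [506.  17.  20.]
top pot2 0.66 [253.0, 192.9] [504.  11.  20.]
top pot2 0.59 [279.8, 161.4] [602. -76.  20.]
top pot2 0.45 [244.6, 137.0] [684.  32.  20.]
top pot3 0.65 [253.8, 193.7] [502.   8.  20.]
top pot3 0.44 [278.8, 161.3] [602. -73.  20.]
(222, 146) [654. 103.  31.]
(279, 187) [519. -70.  31.]
(250, 167) [584.  18.  31.]
```

View pics/c.png

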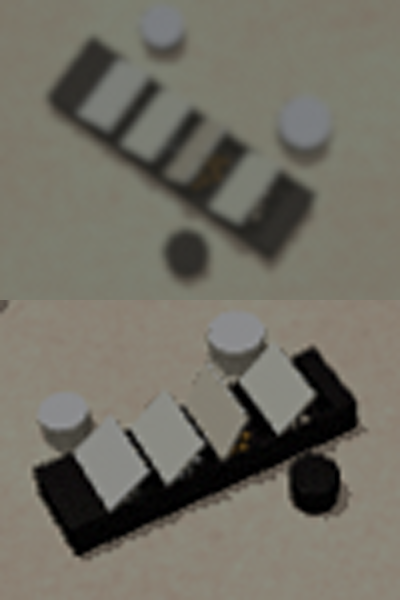

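The crops show the long ledge at the upper left in the top view (about (226,147)) and to the left in the side view. The lids' open sides face the other end, so lid 1 is at the upper left and the sweep runs to the lower right. Pots sit at about (245,137), (280,161) and (252,193).

Run:
```python
from h import *
p=camera_params('top')
c=np.array([ray(p,(205+(u-1.5)/4,130+(v-1.5)/4),31)[:2] for u,v in [(95,38),(312,192),(272,262),(50,98)]])
print(c.round(),np.linalg.norm(np.roll(c,-1,0)-c,axis=1).round(),c.mean(0))
d=(c[1]+c[2]-c[0]-c[3])/2;print('yaw',np.degrees(np.arctan2(d[1],d[0])))
s=monitor.observe();r=R.from_rotvec(s['orientation']);print(r.as_matrix().round(3));ctr=np.r_[c.mean(0),280]
print('delta tool',r.inv().apply(ctr-s['tool_pos']).round(), s['opening'],s['force'])
q=camera_params('wrist');print(r.inv().apply(q['origin']-s['tool_pos']),(r.inv()*R.from_rotvec(q['orientation'])).as_matrix().round(2),q['fx'])
```

```text
[[675.  83.]
 [548. -82.]
 [494. -50.]
 [628. 119.]] [209.  63. 215.  59.] [586.32143965  17.4718584 ]
yaw -128.09841045221722
[[ 0.975  0.223  0.   ]
 [ 0.223 -0.975 -0.   ]
 [ 0.     0.    -1.   ]]
delta tool [ 575. -561.  -49.] 1.0009337972809929 [-0.69417918  0.3423048  -0.12608134]
[  73.38767689    0.97398285 -142.61359451] [[ 0.   -0.96 -0.29]
 [ 1.    0.    0.  ]
 [ 0.   -0.29  0.96]] 266.9359606763125
```

Request:
{"name": "move_arm", "arguments": {
  "rows": [
    [[0.041,-0.04,-0.003],[0,0,0],1],
    [[0.041,-0.04,-0.003],[0,0,0],1],
    [[0.041,-0.04,0],[0,0,0],1],
    [[0.041,-0.04,0],[0,0,0],1],
    [[0.041,-0.04,0],[0,0,0],1],
    [[0.041,-0.04,0],[0,0,0],1],
    [[0.041,-0.04,0],[0,0,0],1],
    [[0.041,-0.04,0],[0,0,0],1],
    [[0.041,-0.04,0],[0,0,0],1],
    [[0.041,-0.04,0],[0,0,0],1],
    [[0.041,-0.04,0],[0,0,0],1],
    [[0.041,-0.04,0],[0,0,0],1],
    [[0.041,-0.04,0],[0,0,0],1],
    [[0.041,-0.04,0],[0,0,0],1],
    [[0,0,0],[0,0,-0.136],1],
    [[0,0,0],[0,0,-0.136],1],
    [[0,0,0],[0,0,-0.136],1],
    [[0,0,0],[0,0,-0.136],1],
    [[0,0,0],[0,0,-0.136],1],
    [[0,0,0],[0,0,0],1]
  ],
  "squeeze": 20
}}

```text
time_s: 3.1
tool_pos: [585.2, 15.9, 237.4]
orientation: [2.826, 1.371, 0.0]
force: [0.0, -0.0, 0.2]
opening: 0.001
grasp_force: 0.0
```

Run:
```python
from h import *
s=monitor.observe();q=camera_params('wrist');im=camera('wrist');print(s['time_s'],s['tool_pos'],s['opening'],s['force'])
r=R.from_rotvec(s['orientation']);print(r.as_matrix().round(3))
a=np.radians(-128.1);C=lambda x,y,z:[586.3+x*np.cos(a)-y*np.sin(a),17.5+x*np.sin(a)+y*np.cos(a),z]
P=proj(q,[C(-108,-30,31),C(108,-30,31),C(108,30,31),C(-108,30,31),C(-78,-28,31),C(-78,28,31)])
print(P.round())
b=cv2.resize(im[:,:,::-1],(768,576));
for u in P: cv2.circle(b,tuple(int(v*1.5) for v in u),3,(0,0,255),1)
cv2.imwrite('pics/w1.png',b); np.save('w1.npy',im)
for d in outline_of('wrist','case'): print(d['confidence'],d['uv'],cv2.boundingRect(d['mask'].astype(np.uint8)))
```

```text
3.1 [585.21566553  15.86798402 237.41227305] 0.000859242936304304 [ 0.03168951 -0.0344242   0.2211475 ]
[[ 0.619  0.785  0.   ]
 [ 0.785 -0.619  0.   ]
 [ 0.     0.    -1.   ]]
[[232.  78.]
 [236. 240.]
 [277. 239.]
 [281.  78.]
 [234. 104.]
 [279. 104.]]
0.59 [257.2, 153.0] (233, 78, 49, 160)
0.58 [101.0, 201.2] (41, 158, 116, 95)
```

View pics/w1.png

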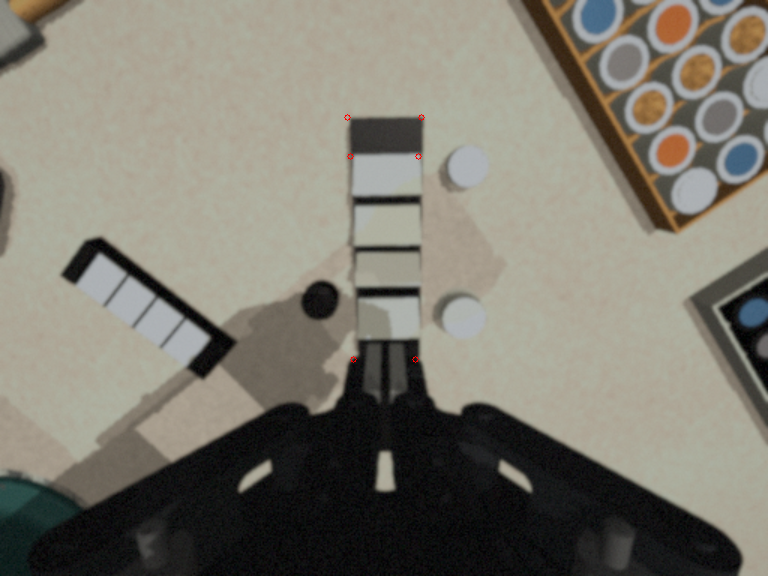

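The projected case corners match the picture to within about 1.5 mm, with the ledge and lid 1's hinge at rows 78–104. The smaller look-alike is at lower left and stays untouched. I now go over row_start and down.

Request:
{"name": "move_arm", "arguments": {
  "rows": [
    [[0.049,0,0],[0,0,0],1],
    [[0.049,0,0],[0,0,0],1],
    [[0,0,0.05],[0,0,0],1],
    [[0,0,0.05],[0,0,0],1],
    [[0,0,0.05],[0,0,0],1],
    [[0,0,0.04],[0,0,0],1],
    [[0,0,0.008],[0,0,0],1],
    [[0,0,0],[0,0,0],1],
    [[0,0,0],[0,0,0],1]
  ]
}}

```text
time_s: 4.32
tool_pos: [647.9, 93.1, 42.0]
orientation: [2.824, 1.372, 0.007]
force: [-0.2, -0.2, -0.0]
opening: -0.001
grasp_force: 0.0
```

Run:
```python
from h import *
for i in range(3):
    q=camera_params('wrist');im=camera('wrist');s=monitor.observe();print(s['time_s'],s['tool_pos'],s['force'])
d=s['tool_pos'][:2]-[586.3,17.5];a=np.radians(-128.1);print('case xy',d@[np.cos(a),np.sin(a)],d@[-np.sin(a),np.cos(a)])
cv2.imwrite('pics/w2.png',cv2.resize(im[:,:,::-1],(768,576)))
```

```text
4.375 [647.89254526  93.10336421  42.05360365] [ 0.39608869  1.00739493 -0.23245704]
4.425 [647.66435134  93.08027825  41.85603848] [-0.47785838  0.02437061  0.74535185]
4.475 [647.31385849  93.07693045  41.5070403 ] [ 0.78104308  0.91625478 -0.40511195]
case xy -97.1218729916392 1.3802646454980652
```

View pics/w2.png

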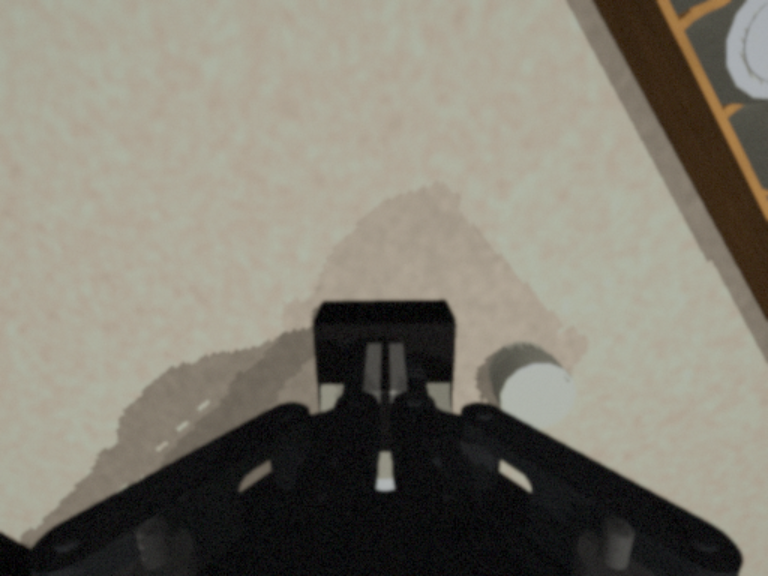

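The fingertips are centred over the black ledge (tip at about (385,365)), and the pot on the right is clear. I feel for the ledge height next.

Request:
{"name": "move_arm", "arguments": {
  "rows": [
    [[0,0,0.005],[0,0,0],1],
    [[0,0,0.003],[0,0,0],1],
    [[0,0,0],[0,0,0],1]
  ]
}}

```text
time_s: 4.85
tool_pos: [645.7, 92.9, 31.2]
orientation: [-2.826, -1.373, 0.0]
force: [-0.1, -0.3, 0.4]
opening: 0.003
grasp_force: 0.0
```

Request:
{"name": "move_arm", "arguments": {
  "rows": [
    [[0,0,0.0007],[0,0,0],1],
    [[0,0,0],[0,0,0],1]
  ]
}}

```text
time_s: 5.1
tool_pos: [645.7, 92.9, 31.1]
orientation: [-2.825, -1.373, 0.0]
force: [-3.0, -0.6, 5.0]
opening: 0.005
grasp_force: 2.6
```

Request:
{"name": "move_arm", "arguments": {
  "rows": [
    [[0,0,0.0006],[0,0,0],1],
    [[0,0,0],[0,0,0],1]
  ]
}}

```text
time_s: 5.35
tool_pos: [645.7, 92.9, 31.1]
orientation: [-2.825, -1.373, 0.0]
force: [-3.8, -0.1, 8.4]
opening: 0.0
grasp_force: 4.2
```

Contact is at z ≈ 31.1. I back off to just above it.

Request:
{"name": "move_arm", "arguments": {
  "rows": [
    [[0,0,-0.002],[0,0,0],1],
    [[0,0,0],[0,0,0],1],
    [[0,0,0],[0,0,0],1],
    [[0,0,0],[0,0,0],1]
  ]
}}

```text
time_s: 5.85
tool_pos: [645.6, 92.9, 31.6]
orientation: [-2.825, -1.373, 0.001]
force: [0.3, -0.1, -0.6]
opening: 0.002
grasp_force: 0.0
```

Run:
```python
from h import *
for i in range(3):
    s=monitor.observe();print(s['time_s'],s['tool_pos'],s['force']);camera('wrist')
d=s['tool_pos'][:2]-[586.3,17.5];a=np.radians(-128.1);print('case xy',d@[np.cos(a),np.sin(a)],d@[-np.sin(a),np.cos(a)])
```

```text
5.85 [645.55813965  92.89028651  31.60758645] [ 0.29412807 -0.09256443 -0.59548079]
5.9 [645.57056221  92.8837946   31.66839663] [-0.07208919  0.35647705 -0.35071541]
5.95 [645.60301437  92.90483359  31.72601882] [ 0.27883081 -0.34565601  0.68341836]
case xy -95.93079174998662 0.14013143060333422
```

Request:
{"name": "move_arm", "arguments": {
  "rows": [
    [[0,0,-0.0135],[0,0,0],1],
    [[-0.0075,0,0],[0,0,0],1],
    [[-0.0075,0,0],[0,0,0],1],
    [[-0.005,0,0.0023],[0,0,0],1],
    [[-0.005,0,0.0023],[0,0,0],1],
    [[-0.005,0,0.0023],[0,0,0],1],
    [[-0.005,0,0.0023],[0,0,0],1],
    [[-0.005,0,0.0023],[0,0,0],1],
    [[-0.005,0,0.0023],[0,0,0],1],
    [[0,0,0],[0,0,0],1],
    [[0,0,0],[0,0,0],1]
  ]
}}

```text
time_s: 7.38
tool_pos: [618.0, 57.5, 31.7]
orientation: [-2.826, -1.373, -0.0]
force: [0.1, -0.6, -0.6]
opening: 0.002
grasp_force: 0.0
```

Run:
```python
from h import *
a=[camera(n) for n in ('top','side','wrist')];s=monitor.observe();print(s['time_s'],s['tool_pos'],s['force'])
d=s['tool_pos'][:2]-[586.3,17.5];t=np.radians(-128.1);print('case xy',d@[np.cos(t),np.sin(t)],d@[-np.sin(t),np.cos(t)])
o=cv2.resize(a[1][150:240,170:280],(440,360),interpolation=cv2.INTER_CUBIC)
cv2.imwrite('pics/l1.png',o[:,:,::-1])
```

```text
7.525 [618.12756409  57.66638602  31.80988632] [-0.54206322 -0.19786125  1.32377671]
case xy -51.247084722747395 0.2621236956542664
```

View pics/l1.png

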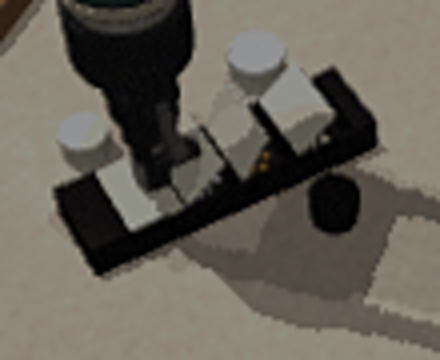

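Lid 1 lies flat and white at about (130,195) in the crop, under the fingertips. Lids 2–4 still stand, and the case and pots are unmoved. Next I press lid 1 a hair lower, then do lid 2.

Request:
{"name": "move_arm", "arguments": {
  "rows": [
    [[0,0,0.0005],[0,0,0],1],
    [[0,0,0],[0,0,0],1],
    [[0,0,-0.0135],[0,0,0],1],
    [[-0.0075,0,0],[0,0,0],1],
    [[-0.0075,0,0],[0,0,0],1],
    [[-0.0045,0,0.0023],[0,0,0],1],
    [[-0.0045,0,0.0022],[0,0,0],1],
    [[-0.0045,0,0.0023],[0,0,0],1],
    [[-0.0045,0,0.0022],[0,0,0],1],
    [[-0.0045,0,0.0023],[0,0,0],1],
    [[-0.0045,0,0.0022],[0,0,0],1],
    [[0,0,0],[0,0,0],1],
    [[0,0,0],[0,0,0],1]
  ]
}}

```text
time_s: 9.15
tool_pos: [591.9, 24.5, 31.1]
orientation: [-2.826, -1.373, 0.0]
force: [-0.2, 0.1, 0.9]
opening: 0.002
grasp_force: 0.0
```

Request:
{"name": "move_arm", "arguments": {
  "rows": [
    [[0,0,-0.0136],[0,0,0],1],
    [[-0.0075,0,0],[0,0,0],1],
    [[-0.0075,0,0],[0,0,0],1],
    [[-0.0045,0,0.0023],[0,0,0],1],
    [[-0.0045,0,0.0022],[0,0,0],1],
    [[-0.0045,0,0.0023],[0,0,0],1],
    [[-0.0045,0,0.0022],[0,0,0],1],
    [[-0.0045,0,0.0023],[0,0,0],1],
    [[-0.0045,0,0.0022],[0,0,0],1],
    [[0,0,0],[0,0,0],1],
    [[0,0,0],[0,0,0],1]
  ]
}}

```text
time_s: 10.52
tool_pos: [566.0, -8.6, 31.3]
orientation: [-2.826, -1.373, 0.0]
force: [0.1, 0.4, 0.5]
opening: -0.002
grasp_force: 0.0
```

Request:
{"name": "move_arm", "arguments": {
  "rows": [
    [[0,0,-0.0136],[0,0,0],1],
    [[-0.0075,0,0],[0,0,0],1],
    [[-0.0075,0,0],[0,0,0],1],
    [[-0.0045,0,0.0023],[0,0,0],1],
    [[-0.0045,0,0.0022],[0,0,0],1],
    [[-0.0045,0,0.0023],[0,0,0],1],
    [[-0.0045,0,0.0022],[0,0,0],1],
    [[-0.0045,0,0.0023],[0,0,0],1],
    [[-0.0045,0,0.0022],[0,0,0],1],
    [[0,0,0],[0,0,0],1],
    [[0,0,0],[0,0,0],1]
  ]
}}

```text
time_s: 11.9
tool_pos: [540.1, -41.6, 31.4]
orientation: [-2.826, -1.373, 0.0]
force: [0.9, 0.5, -0.0]
opening: 0.001
grasp_force: 0.0
```

Request:
{"name": "move_arm", "arguments": {
  "rows": [
    [[-0.006,0,0],[0,0,0],1],
    [[-0.006,0,0],[0,0,0],1],
    [[-0.006,0,0],[0,0,0],1],
    [[-0.007,0,0],[0,0,0],1],
    [[0,0,0],[0,0,0],1],
    [[0,0,-0.02],[0,0,0],1],
    [[0,0,-0.05],[0,0,0],1],
    [[0,0,-0.05],[0,0,0],1],
    [[0,0,-0.05],[0,0,0],1],
    [[0,0,0],[0,0,0],1],
    [[0,0,0],[0,0,0],1]
  ]
}}

```text
time_s: 13.28
tool_pos: [524.5, -61.1, 201.2]
orientation: [-2.826, -1.373, -0.0]
force: [0.5, -0.3, -0.5]
opening: -0.001
grasp_force: 0.0
```

Run:
```python
from h import *
q=camera_params('wrist');w=camera('wrist');a=camera('side');s=monitor.observe();print(s['time_s'],s['tool_pos'],s['force'])
t=np.radians(-128.1);C=lambda x,y,z:[586.3+x*np.cos(t)-y*np.sin(t),17.5+x*np.sin(t)+y*np.cos(t),z]
L=[C(-108,y,31) for y in(-30,30)]+[C(h+e,y,31) for h in(-78,-36,6,48) for e in (0,38) for y in(-28,28)]
P=proj(q,L)
u0,v0=180,60;k=4
b=cv2.resize(w[v0:v0+140,u0:u0+150,::-1],None,fx=k,fy=k,interpolation=cv2.INTER_CUBIC)
for u in P: cv2.circle(b,(int((u[0]-u0+.5)*k),int((u[1]-v0+.5)*k)),3,(0,0,255),1)
cv2.imwrite('pics/e.png',b); print(P.round())
cv2.imwrite('pics/e2.png',cv2.resize(a[150:240,170:280,::-1],None,fx=5,fy=5,interpolation=cv2.INTER_CUBIC))
```

```text
13.375 [523.36424018 -60.9640641  199.49456955] [-0.11419716  0.54193873 -0.69579351]
[[226. -35.]
 [288. -35.]
 [229.   1.]
 [285.   1.]
 [230.  43.]
 [284.  43.]
 [230.  47.]
 [284.  47.]
 [231.  86.]
 [282.  86.]
 [231.  90.]
 [282.  90.]
 [232. 126.]
 [281. 126.]
 [232. 129.]
 [281. 129.]
 [233. 162.]
 [280. 162.]]
```

View pics/e.png

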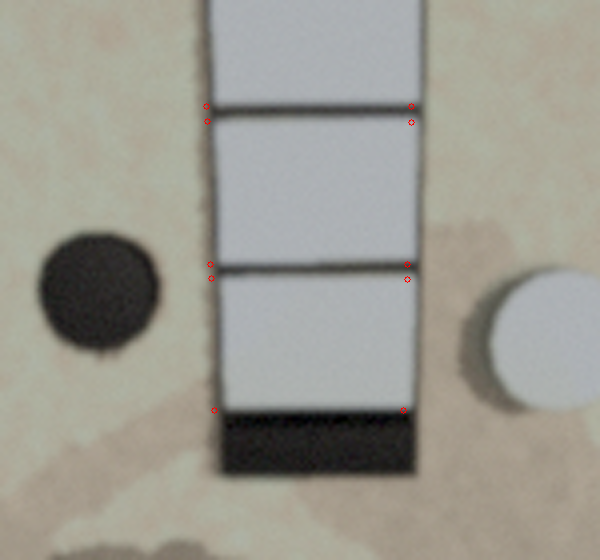

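View pics/e2.png

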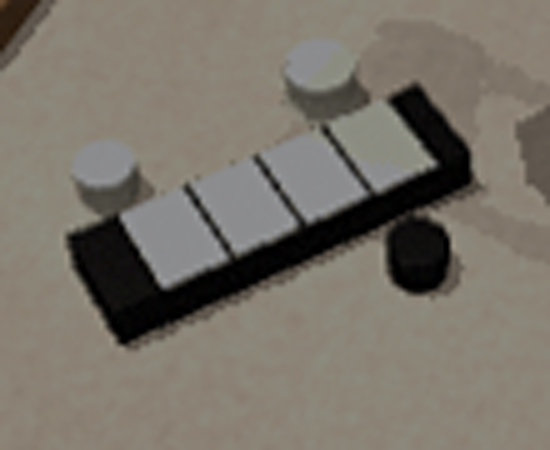

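All four lids lie flat. In the wrist crop their free edges match the positions predicted for shut lids (rows 106, 264 and 410), and the case and pots haven't moved. The arm is clear, so I hand in.

```bash
python3 -c "
from cell import *
print(close_job())"
```

```text
the job is handed in; nothing more can be done
None
```

All four lids were pushed shut in order from lid 1 to lid 4 with light contact, peaking at about 8 N while feeling for the ledge height; the case and pots look unmoved, I did not re-check the bottles, brush or buffer (the arm worked well away from them), and the job was handed in at about 13.4 s.

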